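# Load the label roll and click the carriage into its detent

## Task

Lift the label roll straight up off its storage spindle, lower it over the post of the dispenser's carriage while the carriage is still near its right-hand loading end, and let go once it sits flat on its seat, without dropping it. Then take the carriage by its black knob, slide it left along the rail until you feel the ball detent drop into its notch, and finish holding the knob with the carriage seated in that notch. Leave the petri dish, the small bottle and the tube rack where they are.

Things in the scene. Friction and masses are not known exactly. Their poses are not given: they have to be found in the camera images.
- dispenser: fixed grey base plate, 140 x 260 x 12 mm, with a steel rail along its y axis. Origin under the rail's middle on the bench, z up; +y is the direction (left) in which the carriage slides to its notch, -y the loading end, -x the side of the knob. Low end blocks at y = +-123 mm reach z 42 mm, a thin tear bar on the left one z 49 mm.
- carriage (a joint): travel of the aluminium carriage along the rail, m: 0 at the right (loading) end, grows towards the dispenser's +y, stop at 0.15; starts at 0 to 0.03. Plate 64 mm long, top at z 40 mm. The notch differs each time, between 0.085 and 0.125. Drag 2 to 5 N; stays where left. Within 3 mm of the notch the ball pulls it to within 1 mm of the middle when free; pushing it out takes 12 to 20 N.
- carriage_seat (a point): centre of the carriage's round white seat (36 mm across, top at z 46 mm), on the axis of its upright steel post: 14 mm thick, its tapered tip 42 mm above this point. Axes as the dispenser's; moves with the carriage.
- knob: upright round black knob on the carriage, 22 mm thick and 49 mm high; grip between 16 and 46 mm above the origin. Origin: centre of its foot on the carriage plate (z 40 mm); 69 mm from the post towards the dispenser's -x. It can turn stiffly about its own axis, which does nothing.
- plunger (a joint): drop of the detent's spring ball under the carriage, m: about 0.0007 on the flat strip, 0.0034 in the notch's middle, 0.0025 at 1 mm off it. The notch is a V groove, 11 mm wide, across the top of the steel strip (z 22 mm) lying along the rail on the side away from the knob.
- label_roll: roll of white labels on a card core: ring, 54 mm outside, 26 mm bore, 30 mm high, 60 g. Origin: centre of its underside; z along its axis, up. Starts on the storage spindle. Closing the fingers on it along the dispenser's y keeps them clear of the knob when it is set on the carriage.
- spindle: fixed storage spindle: round grey foot 80 mm across, 12 mm high, a boss 36 mm across up to z 24 mm on which the roll lies, and a steel post 14 mm thick up to z 74 mm. Origin: centre of the foot, on the bench.
- petri_dish: loose petri dish 62 mm across, 14 mm high, bystander; origin under its centre
- bottle: loose small reagent bottle 30 mm across, 62 mm high, bystander; origin under its centre
- microtubes: loose orange microtube rack 58 x 118 x 30 mm, bystander; origin under its centre
Not all that is in view belongs to the job. Several things have the shape of the label_roll; the one meant has the colours described above.

How it is judged (in metres and radians):
On the way, in this order (a step that is already met when the one before it is completed fails the run):
1. the roll is lifted clear of the storage spindle's tip, upright (height (world z) of label_roll above 0.074 m and contact force between the fingers and label_roll above 0.5 N and angle between label_roll's own z axis and vertical below 0.35 rad), for 0.1 s.
2. the roll sits flat on the carriage's seat, let go, with the carriage still near its loading end (horizontal distance between label_roll and carriage_seat below 0.008 m and z of label_roll in the frame of carriage_seat below 0.003 m and angle between label_roll's own z axis and vertical below 0.08 rad and contact force between the fingers and label_roll below 0.2 N and value of joint carriage below 0.06 m), for 0.2 s.
At the end, for the whole second after the job is handed in: Detent ball dropped at least 2 mm into the notch (carriage within about 1.6 mm of its middle), carriage at rest, fingers press on the knob with over 1.5 N, roll flat (3 mm, 0.08 rad) on the carriage's seat within 8 mm of the post's axis, fingers off the roll (value of joint plunger above 0.002 m and value of joint carriage above 0.08 m and velocity of joint carriage between -0.005 and 0.005 m/s and contact force between the fingers and knob above 1.5 N and horizontal distance between label_roll and carriage_seat below 0.008 m and z of label_roll in the frame of carriage_seat between -0.003 and 0.003 m and angle between label_roll's own z axis and vertical below 0.08 rad and contact force between the fingers and label_roll below 0.2 N); the arm keeps its last pose, push and grip.
It fails at once if the roll was dropped (fell freely more than about 18 mm) (linear speed of label_roll above 0.6 m/s and contact force between the fingers and label_roll below 0.1 N).
It fails at once if the petri dish was moved by 30 mm (distance of petri_dish from where it was at the start of the episode above 0.03 m).
It fails at once if the bottle was moved by 30 mm (distance of bottle from where it was at the start of the episode above 0.03 m).
It fails at once if the tube rack was moved by 30 mm (distance of microtubes from where it was at the start of the episode above 0.03 m).
It also fails if it takes over 58 s, if anything falls off the work surface, if the arm or the gripper's body presses on something with over 40 N, if the wrist force passes 120 N, or if a joint passes its speed limit or range.

## Robot

A 6-joint arm with a two-finger parallel gripper is mounted at the origin on a cart in front of the work surface, level with it; the furniture and walls round the work are solid. World frame = base frame: x ahead of the robot, y to its left, z up, the work surface at z = 0. Lengths are in m, angles in degrees, forces in N, time in s.
With the tool pointing down it reaches from about 0.2 to 0.875 m from the base axis. Payload 3.4 kg.
Tool frame: the origin (TCP) lies midway between the tips of the shut fingers; the grasp point (between the pads) lies 19 mm behind it; z points along the fingers, y is the line along which they close (so a half turn about z gives the same grasp; the last joint's range is limited). The gripper opens to 94 mm and grips with 3 to 60 N. Pads are 16 mm wide; open, the fingers measure 119 mm over their backs; the gripper's body (75 mm by 177 mm) begins 78 mm behind the grasp point.
Start: joints at [67.781, 15.808, 86.224, -0, 77.962, -6.933], TCP at [0.152, 0.555, 0.205] pointing down, gripper open.
Joint ranges: [-165.64, 165.64], [-43.16, 119.46], [12.63, 154.43], [-67.54, 247.53], [6.08, 155.33], [-154.97, 154.97]. Speed limits (degrees/s): [147.25, 147.25, 180, 180, 180, 180].

## Interface

Orientations are given as [roll, pitch, yaw] about the fixed x, y, z axes, in that order (R = Rz(yaw) Ry(pitch) Rx(roll)).
In Python, from bench import r gives the robot as it stands.
- The arm moves only by the tool apply_moves, never from a script. Its argument "rows" is a list of rows, each a list of 7 numbers: the shift along the world's x, y, z in mm, then the turn, a rotation vector about the world's x, y, z in degrees, then the finger opening in mm, from 0 to 94. In form: [[tx, ty, tz, wx, wy, wz, fingers], ...]. A call has 1 to 10 rows; each row shifts and turns the commanded pose from where the row before left it; what a row does not reach is not made up. A row lasts 1/8 s, in which the tool goes at most 62.5 mm and 10.7 degrees, less where a joint would pass 70% of its speed; a pose out of reach is approached as far as the arm can. A call is refused whole if a number of a shift passes 62.5 or a number of a turn 10.7, either way. A call with a gripper value outside its range is refused whole. The fingers move at their own pace and stop on an object; the grip force is fixed at half the most. Time passes only in rows, so rows that do not move let the fingers close. It gives the time, the measured TCP pose, the force, the opening and the grip force at its end, in the units of the state.
- r.read_state(): the state, without advancing time (a new reading comes with each control period).
- r.read_camera(name): name is "scene" or "top"; returns a dict with "pixels" (384x512x3 uint8, red, green, blue), "K" (3x3 intrinsics, pixels), "D" ([k1, k2, p1, p2, k3] as OpenCV has them; the pictures are not rectified), "R" (3x3) and "t" (3): a world point X has camera coordinates R X + t. Camera axes: x right, y down, z forward; pixel columns grow to the right and rows downward; lengths in m; the calibration is good to about 2 mm. A picture is of the moment at which its call begins. There is no depth.
- r.finish_job(): hands the job in; it is judged then, once.
Trained networks look in a picture, given as the dict that the camera call returned (one of the last four; its "shot" number tells which), for a name from the list of things; names that differ only in an ending like _2 or _b are one class to them, and where a whole thing is asked for, a point or a joint stands for the part that bears it (a point fixed in the world has none). Each returns a list of dicts, best first, with "score" (0 to 1); they miss things now and then, are a little off and sometimes report something else, mostly with a low value. They report only what shows in the picture. A call takes as long as a camera call. They do not tell look-alikes from the thing itself.
- r.search_frame(target, picture): "rect" ([centre column, centre row, width, height] in pixels, round what is visible of it).
- r.landmark_of(target, picture): "uv" ([column, row] in pixels: a listed point, or the origin of a listed thing).
The state is a dict: "t": time; "joints": joint angles; "qvel": joint speeds; "joint_efforts": joint torques, N m; "tool_pos": TCP position; "orientation": TCP orientation; "contact_force": force on the tool from outside, world axes, zero at the start; "torque": the same for the moment, N m; "gripper_width": finger opening in m; "grasp_force": force on a finger pad.
Only numpy, scipy, OpenCV 4.12 (cv2) and the standard library are available. Lean on these libraries where they do the work, as an engineer would, in place of code of your own. Each camera call takes 0.05 s, during which the arm holds its last target. There are 200 camera calls.

## Working session

There is one attempt and no reset: what is moved stays moved. The work goes in short steps, Python scripts to look and compute and a tool call to move; the robot and the scene stay as the last step left them, time stands still between calls to the robot, and variables do not carry over. Pictures are saved under pics/ and viewed, at most 10 in all, crops included, and the job is handed in when it is done.

Besides the shell and the picture viewer there is one more tool, called after "Call:" as name(argument=value, ...) on one line, values as JSON. apply_moves: Moves the arm, as the interface text tells. Its arguments: {"type":"object","properties":{"rows":{"type":"array","items":{"type":"array","items":{"type":"number"}}}},"required":["rows"]}

```bash
mkdir -p pics; cat > h.py <<'E'
from bench import r
import numpy as np, cv2
def ray(p,uv):
    n=cv2.undistortPoints(np.array([[uv]],float),np.array(p["K"]),np.array(p["D"]))[0,0]
    R=np.array(p["R"]);t=np.array(p["t"]); return -R.T@t, R.T@np.array([n[0],n[1],1.])
def atz(p,uv,z):
    c,d=ray(p,uv); return c+d*(z-c[2])/d[2]
def proj(p,X):
    R=np.array(p["R"]); return cv2.projectPoints(np.array([X],float),cv2.Rodrigues(R)[0],np.array(p["t"]),np.array(p["K"]),np.array(p["D"]))[0][0,0]
def save(p,n,box=None,s=1):
    im=np.array(p["pixels"])[:,:,::-1]
    if box: im=im[box[1]:box[3],box[0]:box[2]]
    cv2.imwrite("pics/"+n,cv2.resize(im,None,fx=s,fy=s,interpolation=cv2.INTER_CUBIC))
E
python3 - <<'E'
from h import *
ps={n:r.read_camera(n) for n in("top","scene")}
for n,p in ps.items():
    save(p,n+"0.png",s=1.5)
    print(n,np.round(-np.array(p["R"]).T@p["t"],3))
    for k,z in dict(dispenser=0,carriage_seat=.046,knob=.04,label_roll=.024,spindle=0,petri_dish=0,bottle=0,microtubes=0).items():
        print(k,[(round(d["score"],2),np.round(d["uv"]),np.round(atz(p,d["uv"],z),3)) for d in r.landmark_of(k,p)][:4])
print(r.read_state())
E
```

```text
top [ 0.339 -0.292  1.18 ]
dispenser [(0.83, array([196., 191.]), array([ 0.541, -0.127,  0.   ]))]
carriage_seat []
knob [(0.65, array([220., 215.]), array([ 0.475, -0.194,  0.04 ]))]
label_roll [(0.86, array([310., 216.]), array([ 0.476, -0.419,  0.024])), (0.64, array([245., 253.]), array([ 0.383, -0.257,  0.024])), (0.64, array([185., 126.]), array([ 0.712, -0.095,  0.024])), (0.62, array([188., 250.]), array([ 0.387, -0.116,  0.024]))]
spindle [(0.72, array([319., 158.]), array([ 0.633, -0.449,  0.   ])), (0.71, array([305., 221.]), array([ 0.466, -0.411,  0.   ])), (0.6, array([311., 217.]), array([ 0.477, -0.424,  0.   ]))]
petri_dish [(0.92, array([283., 260.]), array([ 0.366, -0.354,  0.   ]))]
bottle [(0.43, array([318., 159.]), array([ 0.63 , -0.445,  0.   ]))]
microtubes [(0.75, array([186., 124.]), array([ 0.723, -0.093,  0.   ])), (0.47, array([284., 264.]), array([ 0.357, -0.355,  0.   ]))]
scene [ 0.239 -0.912  0.764]
dispenser [(0.63, array([226., 171.]), array([ 0.539, -0.122,  0.   ]))]
carriage_seat [(0.76, array([236., 176.]), array([ 0.536, -0.196,  0.046])), (0
[... 785 characters left out ...]
52,  0.   ]))]
{'t': 0.9, 'joints': array([ 6.77804261e+01,  1.58074662e+01,  8.62244044e+01, -6.89549806e-04,
        7.79628864e+01, -6.93327503e+00]), 'qvel': array([-0.03823926,  0.01792822,  0.11858987, -0.02863498,  0.00450814,
        0.04547463]), 'joint_efforts': array([-9.65912732e-04, -4.04444611e+01, -2.37499863e+01,  7.04460265e-02,
        2.45321472e-02,  2.43466116e-05]), 'tool_pos': array([0.15162044, 0.55468151, 0.20549749]), 'orientation': array([1.79994877e+02, 1.30238254e-03, 1.64713845e+02]), 'contact_force': array([-0.2620926 , -0.03531731, -0.38367451]), 'torque': array([ 0.03739758, -0.01640904, -0.04295976]), 'grasp_force': 0.0, 'gripper_width': 0.09415906032876041}
```

View pics/top0.png

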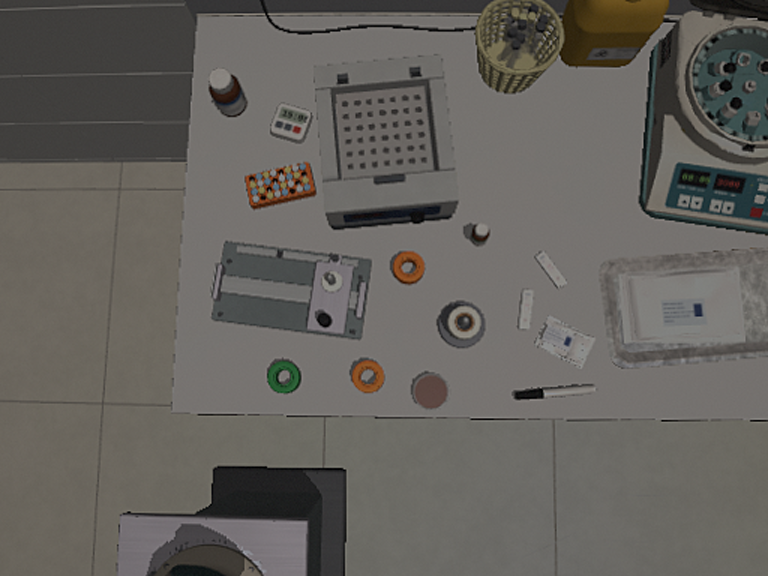

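View pics/scene0.png

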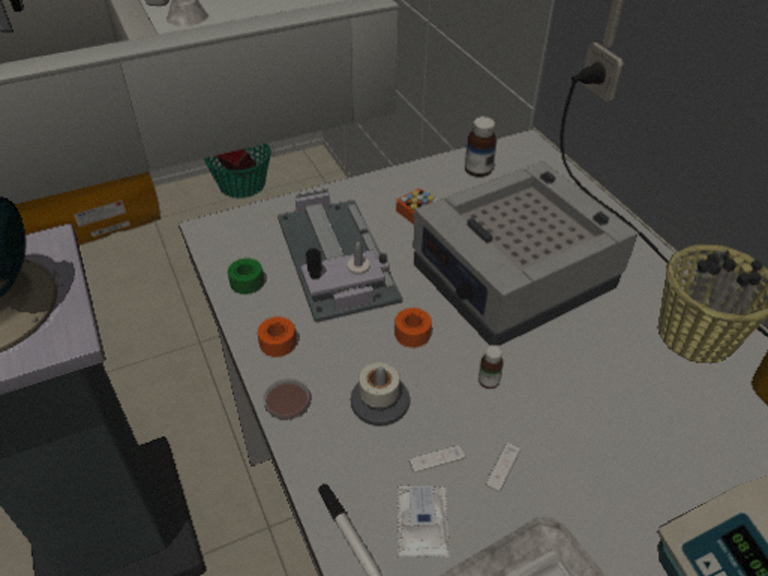

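Top view: white roll on its grey spindle at (462,322), dispenser at (290,290) with seat/post near (332,280) and knob near (323,319), petri dish (430,390), bottle (480,233), orange rack (280,185). The scene view agrees. I'll crop closer for accurate poses.

```bash
python3 - <<'E'
from h import *
p=r.read_camera("top"); q=r.read_camera("scene")
a=np.array(p["pixels"])[155:255,135:335,::-1]; b=np.array(q["pixels"])[120:290,170:290,::-1]
cv2.imwrite("pics/c1.png",cv2.resize(a,None,fx=4,fy=4,interpolation=cv2.INTER_CUBIC))
cv2.imwrite("pics/c2.png",cv2.resize(b,None,fx=3.5,fy=3.5,interpolation=cv2.INTER_CUBIC))
E
```

```text
(no output)
```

View pics/c1.png

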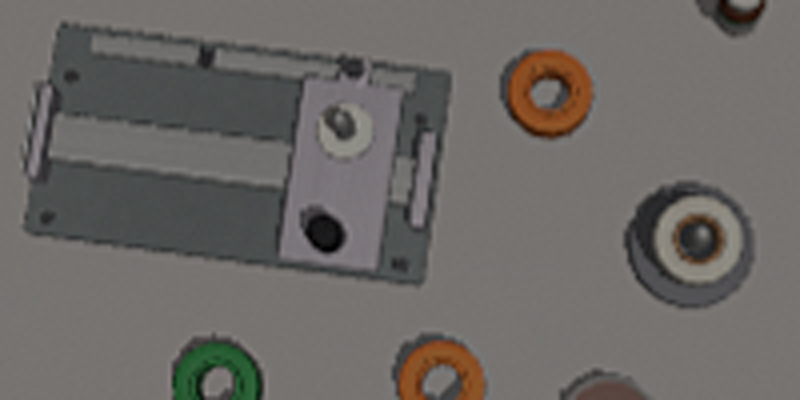

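View pics/c2.png

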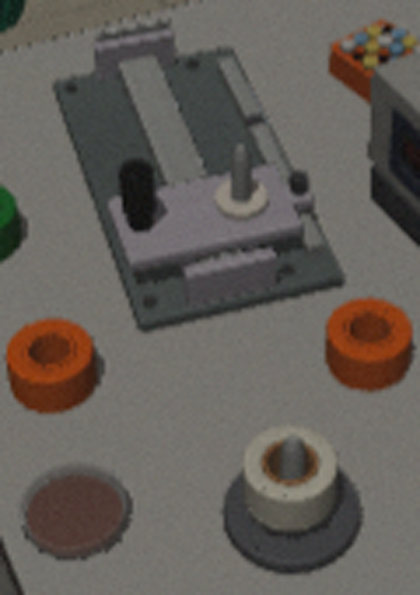

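The crop shows base corners (62,22),(450,70),(424,285),(25,234), seat centre (346,130), knob top (324,234), the notch as a dark mark on the strip near (207,56), roll top (697,240) and spindle foot centre (690,246). The scene crop gives the same features for a cross-check.

```bash
python3 - <<'E'
from h import *
P=r.read_camera("top");Q=r.read_camera("scene")
def f(p,o,s,L):
    return {k:atz(p,((u+.5)/s-.5+o[0],(v+.5)/s-.5+o[1]),z) for k,(u,v,z) in L.items()}
A=f(P,(135,155),4,dict(c1=(62,22,.012),c2=(450,70,.012),c3=(424,285,.012),c4=(25,234,.012),seat=(346,130,.046),knobtop=(324,234,.089),roll=(697,240,.054),foot=(690,246,.012),notch=(207,56,.022)))
B=f(Q,(170,120),3.5,dict(c1=(232,48,.012),c2=(343,280,.012),c3=(142,325,.012),c4=(55,85,.012),seat=(241,197,.046),knobtop=(137,168,.089),roll=(291,465,.054),foot=(292,514,.012),notch=(257,117,.022)))
for F in(A,B):
    for k,v in F.items(): print(k,np.round(v[:2]*1000,1),end=' ')
    c=[F['c%d'%i][:2] for i in(1,2,3,4)]
    e=[(c[0]-c[1]),(c[3]-c[2])]; yaw=[np.degrees(np.arctan2(-d[0],d[1])) for d in e]
    m=sum(c)/4; print('\ncentre',np.round(m*1000,1),'yaw',yaw,'len',[np.linalg.norm(d) for d in e])
    y=np.radians(np.mean(yaw)); U=np.array([[np.cos(y),np.sin(y)],[-np.sin(y),np.cos(y)]])
    for k in('seat','knobtop','notch'): print(k,np.round(U@(F[k][:2]-m)*1000,1))
    print()
# network cross-check, white roll colour segmentation centroid
for p in(P,Q):
    print([ (round(d["score"],2),np.round(atz(p,d["uv"],.024)[:2]*1000,1)) for d in r.landmark_of("label_roll",p)][:1],[ (round(d["score"],2),np.round(atz(p,d["uv"],.046)[:2]*1000,1)) for d in r.landmark_of("carriage_seat",p)][:2])
E
```

```text
c1 [621.1  -5.1] c2 [ 590.9 -260.1] c3 [ 451.3 -245.6] c4 [480.8  12. ] seat [ 544.6 -196.5] knobtop [ 473.6 -188.5] roll [ 476.7 -414.1] foot [ 478.  -414.1] notch [ 596.7 -103.4] 
centre [ 536.  -124.7] yaw [np.float64(-6.754180195978747), np.float64(-6.542389410216506)] len [np.float64(0.256817037107131), np.float64(0.25925998441334797)]
seat [ 16.8 -70.3]
knobtop [-54.6 -70.6]
notch [57.8 28.2]

c1 [617.6  -6.9] c2 [ 584.4 -264.7] c3 [ 450.3 -246.9] c4 [479.8   6.8] seat [ 541.7 -197.3] knobtop [ 474.8 -188. ] roll [ 475.  -417.4] foot [ 474.6 -420.3] notch [ 596.5 -100.7] 
centre [ 533.  -127.9] yaw [np.float64(-7.328208652224184), np.float64(-6.648000186635968)] len [np.float64(0.2599929306960885), np.float64(0.25545859859681447)]
seat [ 17.  -67.8]
knobtop [-50.5 -66.7]
notch [59.7 34.8]

[(0.83, array([ 388.6, -123.8]))] [(0.65, array([ 541.6, -191. ]))]
[(0.8, array([ 573. , -333.7]))] [(0.69, array([ 542.2, -189.9]))]
```

Call:
apply_moves(rows=[[20, -60, 0, 0, 0, 0.86, 94], [20, -60, 0, 0, 0, 0.86, 94], [20, -60, 0, 0, 0, 0.86, 94], [20, -60, 0, 0, 0, 0.86, 94], [20, -60, 0, 0, 0, 0.86, 94], [20, -60, 0, 0, 0, 0.86, 94], [20, -60, 0, 0, 0, 0.86, 94], [20, -60, 0, 0, 0, 0.86, 94], [20, -60, 0, 0, 0, 0.86, 94], [20, -60, 0, 0, 0, 0.86, 94]])

```text
t: 2.55
tool_pos: [0.3497, -0.0403, 0.206]
orientation: [180.0, 0.1, 173.3]
contact_force: [1.1, 1.3, -1.0]
gripper_width: 0.0942
grasp_force: 0.0
```

Call:
apply_moves(rows=[[18, -53, 0, 0, 0, 0, 94], [18, -53, 0, 0, 0, 0, 94], [18, -53, 0, 0, 0, 0, 94], [18, -53, 0, 0, 0, 0, 94], [18, -53, 0, 0, 0, 0, 94], [18, -53, 0, 0, 0, 0, 94], [16.5, -52, 0, 0, 0, 0, 94], [0, 0, -40, 0, 0, 0, 94], [0, 0, -30, 0, 0, 0, 94], [0, 0, 0, 0, 0, 0, 94]])

```text
t: 3.8
tool_pos: [0.4723, -0.407, 0.1329]
orientation: [179.8, -0.3, 173.3]
contact_force: [0.1, -0.1, 0.0]
gripper_width: 0.0941
grasp_force: 0.0
```

```bash
python3 - <<'E'
from h import *
p=r.read_camera("top");q=r.read_camera("scene")
print(r.read_state()["tool_pos"],r.read_state()["joints"])
b=np.array(q["pixels"])[170:300,190:330,::-1]
cv2.imwrite("pics/d.png",cv2.resize(b,None,fx=4,fy=4,interpolation=cv2.INTER_CUBIC))
E
```

```text
[ 0.47413208 -0.40858725  0.1362672 ] [-4.71220208e+01  2.25868602e+01  8.60191640e+01  4.22828466e-03
  7.13418338e+01 -1.30441722e+02]
```

View pics/d.png

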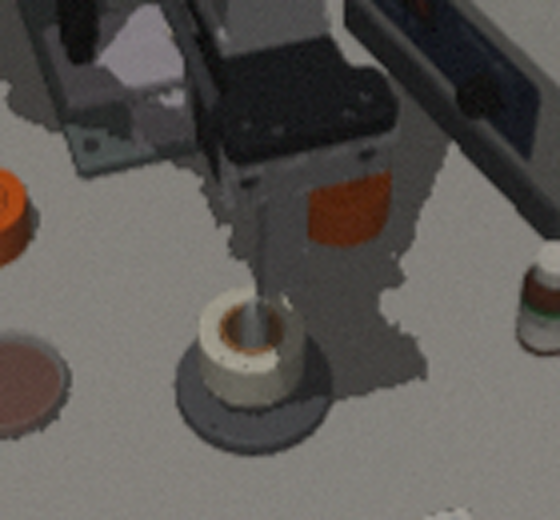

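The scene crop shows the gripper straddling the white roll (roll top at (250,325)), with fingers still above it. I'll correct the small lag and descend.

Call:
apply_moves(rows=[[2.5, -6.5, 0, 0, 0, 0, 94], [0, 0, -20, 0, 0, 0, 94], [0, 0, -20, 0, 0, 0, 94], [0, 0, -10, 0, 0, 0, 94], [0, 0, 0, 0, 0, 0, 94], [0, 0, 0, 0, 0, 0, 94]])

```text
t: 4.65
tool_pos: [0.4769, -0.4154, 0.0866]
orientation: [-179.9, 0.1, 173.3]
contact_force: [-1.2, -0.5, -0.8]
gripper_width: 0.0941
grasp_force: 0.0
```

Call:
apply_moves(rows=[[0, 0, -20, 0, 0, 0, 94], [0, 0, -20, 0, 0, 0, 94], [0, 0, -12, 0, 0, 0, 94], [0, 0, -8, 0, 0, 0, 94], [0, 0, 0, 0, 0, 0, 94], [0, 0, 0, 0, 0, 0, 75], [0, 0, 0, 0, 0, 0, 62]])

```text
t: 5.52
tool_pos: [0.4766, -0.4151, 0.0262]
orientation: [-180.0, 0.1, 173.3]
contact_force: [0.1, -0.5, 0.3]
gripper_width: 0.0774
grasp_force: 0.0
```

Call:
apply_moves(rows=[[0, 0, 0, 0, 0, 0, 60], [0, 0, 0, 0, 0, 0, 50], [0, 0, 0, 0, 0, 0, 46], [0, 0, 0, 0, 0, 0, 46], [0, 0, 0, 0, 0, 0, 46], [0, 0, 0, 0, 0, 0, 46]])

```text
t: 6.28
tool_pos: [0.4763, -0.4147, 0.0256]
orientation: [180.0, 0.0, 173.3]
contact_force: [-0.3, 1.3, 2.8]
gripper_width: 0.0544
grasp_force: 30.0
```

Call:
apply_moves(rows=[[0, 0, 5, 0, 0, 0, 44], [0, 0, 12, 0, 0, 0, 44], [0, 0, 18, 0, 0, 0, 44], [0, 0, 18, 0, 0, 0, 44], [0, 0, 18, 0, 0, 0, 44], [0, 0, 14, 0, 0, 0, 44], [0, 0, 5, 0, 0, 0, 44], [0, 0, 0, 0, 0, 0, 44], [0, 0, 0, 0, 0, 0, 44]])

```text
t: 7.4
tool_pos: [0.4759, -0.4143, 0.1147]
orientation: [179.9, -0.1, 173.3]
contact_force: [0.5, -0.4, -0.8]
gripper_width: 0.0543
grasp_force: 30.0
```

```bash
python3 - <<'E'
from h import *
q=r.read_camera("scene")
print(r.read_state()["tool_pos"],r.read_state()["contact_force"])
b=np.array(q["pixels"])[150:300,190:330,::-1]
cv2.imwrite("pics/e.png",cv2.resize(b,None,fx=4,fy=4,interpolation=cv2.INTER_CUBIC))
E
```

```text
[ 0.47588696 -0.41433776  0.11468061] [-0.26119294 -1.29031318 -0.23512054]
```

View pics/e.png

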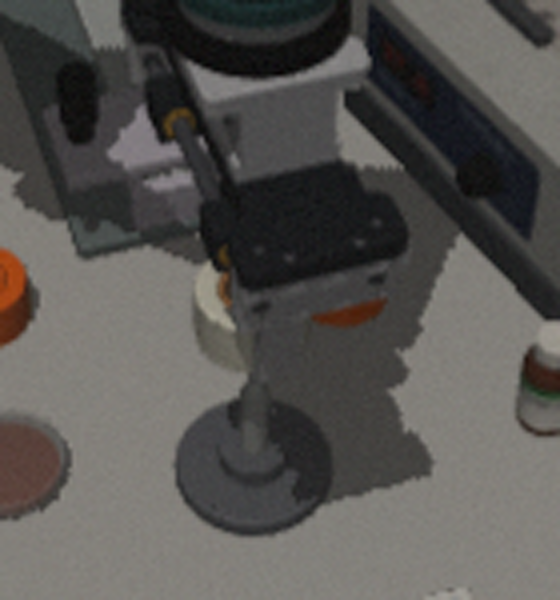

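Roll is lifted clear, upright, with the empty spindle at (250,460) in the crop. Carry it to above the carriage's post.

Call:
apply_moves(rows=[[4, 12, 0, 0, 0, 0, 44], [9, 29, 0, 0, 0, 0, 44], [10, 34, 0, 0, 0, 0, 44], [10, 34, 0, 0, 0, 0, 44], [10, 34, 0, 0, 0, 0, 44], [10, 33, 0, 0, 0, 0, 44], [9, 28, 0, 0, 0, 0, 44], [5, 14.5, 0, 0, 0, 0, 44], [0, 0, 0, 0, 0, 0, 44], [0, 0, 0, 0, 0, 0, 44]])

```text
t: 8.7
tool_pos: [0.5431, -0.197, 0.1154]
orientation: [-180.0, -0.0, 173.3]
contact_force: [0.1, 0.5, -0.6]
gripper_width: 0.0541
grasp_force: 30.0
```

```bash
python3 - <<'E'
from h import *
q=r.read_camera("scene");p=r.read_camera("top")
print(r.read_state()["tool_pos"],r.read_state()["contact_force"])
b=np.array(q["pixels"])[100:220,170:310,::-1];a=np.array(p["pixels"])[155:255,150:290,::-1]
# expected roll rim points: outline of roll bottom circle
im=np.vstack([b,a]);im=cv2.resize(im,None,fx=2.7,fy=2.7,interpolation=cv2.INTER_CUBIC)
cv2.imwrite("pics/f.png",im)
E
```

```text
[ 0.54305878 -0.19726336  0.11542833] [-0.25858801  1.08539876 -1.18855478]
```

View pics/f.png

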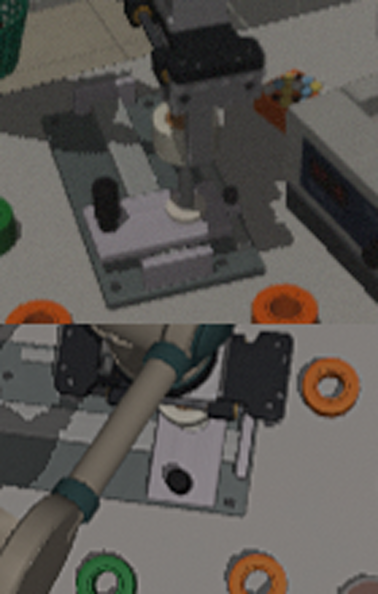

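In the scene half the roll hangs over the post (left edge near (153,140)); the arc at (183,415) in the top half is the seat. A quick check of the roll's silhouette against the prediction.

```bash
python3 - <<'E'
from h import *
q=r.read_camera("scene")
c=np.array([.543,-.197])
for z in(.113,.128,.143):
    P=np.array([proj(q,[c[0]+.027*np.cos(t),c[1]+.027*np.sin(t),z]) for t in np.linspace(0,6.28,90)])
    i=P[:,0].argmin(); print(z,P[i].round(1),'px/mm',(proj(q,[c[0]+.01,c[1],z])-proj(q,[c[0],c[1],z]))/10)
im=np.array(q["pixels"]).astype(int)
for v in(146,150,154): print(v,im[v,218:240].sum(1))
E
```

```text
0.113 [226.3 153.7] px/mm [ 0.41341289 -0.12123967]
0.128 [226.  148.4] px/mm [ 0.41777976 -0.12086184]
0.143 [225.8 143. ] px/mm [ 0.42223647 -0.1204381 ]
146 [304 211 210 217 221 208 217 211 233 381 416 414 410 397 347 246 134 114
 110 127 124 145]
150 [160 168 184 190 215 207 200 204 201 226 233 246 254 260 334 290 214 221
 220 204 173 151]
154 [295 328 324 305 224 115 115 106 142 213 237 238 253 263 273 268 264 208
 214 208 175 145]
```

Call:
apply_moves(rows=[[-0.5, 1, -8, 0, 0, 0, 44], [0, 0, -12, 0, 0, 0, 44], [0, 0, -10, 0, 0, 0, 44], [0, 0, -10, 0, 0, 0, 44], [0, 0, -10, 0, 0, 0, 44], [0, 0, -8, 0, 0, 0, 44], [0, 0, -5, 0, 0, 0, 44], [0, 0, 0, 0, 0, 0, 44], [0, 0, 0, 0, 0, 0, 44]])

```text
t: 9.98
tool_pos: [0.543, -0.1954, 0.0528]
orientation: [-180.0, 0.0, 173.3]
contact_force: [-1.0, 0.2, -0.5]
gripper_width: 0.0538
grasp_force: 30.0
```

Call:
apply_moves(rows=[[0, 0, -2, 0, 0, 0, 44], [0, 0, -1.5, 0, 0, 0, 44], [0, 0, -1.5, 0, 0, 0, 44], [0, 0, 0, 0, 0, 0, 44], [0, 0, 0, 0, 0, 0, 44]])

```text
t: 10.6
tool_pos: [0.5427, -0.1952, 0.0476]
orientation: [180.0, 0.0, 173.3]
contact_force: [-0.6, -0.1, 1.2]
gripper_width: 0.0544
grasp_force: 30.0
```

Call:
apply_moves(rows=[[0, 0, -0.7, 0, 0, 0, 44], [0, 0, -0.5, 0, 0, 0, 44], [0, 0, 0, 0, 0, 0, 44]])

```text
t: 10.98
tool_pos: [0.5428, -0.1952, 0.0476]
orientation: [-180.0, 0.0, 173.3]
contact_force: [-1.4, 1.1, 8.6]
gripper_width: 0.0539
grasp_force: 30.0
```

Seated (8.6 N upward). Release.

Call:
apply_moves(rows=[[0, 0, 0, 0, 0, 0, 58], [0, 0, 0, 0, 0, 0, 62], [0, 0, 0, 0, 0, 0, 68], [0, 0, 0, 0, 0, 0, 72], [0, 0, 0, 0, 0, 0, 72], [0, 0, 0, 0, 0, 0, 72], [0, 0, 0, 0, 0, 0, 72]])

```text
t: 11.85
tool_pos: [0.5428, -0.1953, 0.0463]
orientation: [180.0, 0.0, 173.3]
contact_force: [0.7, -0.6, 0.8]
gripper_width: 0.0721
grasp_force: 0.0
```

Call:
apply_moves(rows=[[0, 0, 6, 0, 0, 0, 72], [0, 0, 15, 0, 0, 0, 72], [0, 0, 20, 0, 0, 0, 72], [0, 0, 20, 0, 0, 0, 72], [0, 0, 8, 0, 0, 0, 72], [-20, 2, 0, 0, 0, 0, 72], [-28, 3, 0, 0, 0, 0, 72], [-20, 2, 0, 0, 0, 0, 72], [0, 0, 0, 0, 0, 0, 60], [0, 0, 0, 0, 0, 0, 60]])

```text
t: 13.1
tool_pos: [0.4758, -0.1886, 0.1156]
orientation: [-180.0, 0.1, 173.3]
contact_force: [0.4, 0.4, -0.9]
gripper_width: 0.0606
grasp_force: 0.0
```

```bash
python3 - <<'E'
from h import *
q=r.read_camera("scene");p=r.read_camera("top")
print(r.read_state()["tool_pos"],r.read_state()["contact_force"])
b=np.array(q["pixels"])[100:220,170:310,::-1];a=np.array(p["pixels"])[155:255,150:290,::-1]
im=np.vstack([b,a]);im=cv2.resize(im,None,fx=2.7,fy=2.7,interpolation=cv2.INTER_CUBIC)
cv2.imwrite("pics/g.png",im)
E
```

```text
[ 0.4758176  -0.18855737  0.11538427] [0.39565213 0.6973812  0.83195468]
```

View pics/g.png

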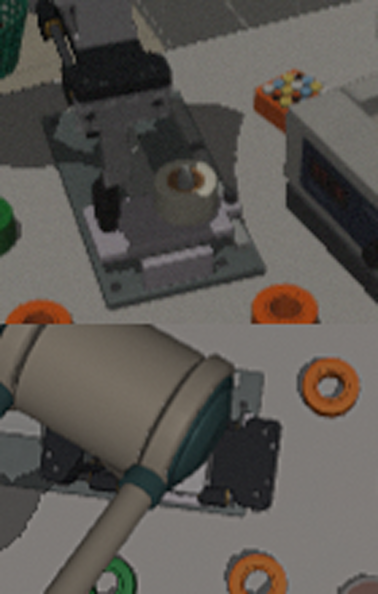

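The roll sits flat on the seat with the post tip in its bore (185,175), and the gripper straddles the knob at (105,205). Descend on the knob.

Call:
apply_moves(rows=[[-1, 0.5, -10, 0, 0, 0, 60], [0, 0, -16, 0, 0, 0, 60], [0, 0, -16, 0, 0, 0, 60], [0, 0, -14, 0, 0, 0, 60], [0, 0, -7, 0, 0, 0, 60], [0, 0, 0, 0, 0, 0, 60], [0, 0, 0, 0, 0, 0, 45]])

```text
t: 14.08
tool_pos: [0.4742, -0.188, 0.0527]
orientation: [-180.0, 0.1, 173.3]
contact_force: [-0.1, -0.3, -0.4]
gripper_width: 0.0534
grasp_force: 0.0
```

Call:
apply_moves(rows=[[0, 0, 0, 0, 0, 0, 35], [0, 0, 0, 0, 0, 0, 28], [0, 0, 0, 0, 0, 0, 18], [0, 0, 0, 0, 0, 0, 12], [0, 0, 0, 0, 0, 0, 12], [0, 0, 0, 0, 0, 0, 12], [0, 0, 0, 0, 0, 0, 12]])

```text
t: 14.95
tool_pos: [0.4739, -0.1876, 0.0525]
orientation: [180.0, 0.0, 173.3]
contact_force: [0.5, 2.9, 5.0]
gripper_width: 0.0213
grasp_force: 30.0
```

Call:
apply_moves(rows=[[0.5, 4, 0, 0, 0, 0, 12], [1, 8, 0, 0, 0, 0, 12], [1.2, 10, 0, 0, 0, 0, 12], [1.2, 10, 0, 0, 0, 0, 12], [1.2, 10, 0, 0, 0, 0, 12], [1.2, 10, 0, 0, 0, 0, 12], [1.2, 10, 0, 0, 0, 0, 12], [1.2, 10, 0, 0, 0, 0, 12], [0.7, 6, 0, 0, 0, 0, 12], [0, 0, 0, 0, 0, 0, 12]])

```text
t: 16.2
tool_pos: [0.4831, -0.1099, 0.0525]
orientation: [-180.0, 0.0, 173.3]
contact_force: [-0.9, 1.3, 5.8]
gripper_width: 0.0214
grasp_force: 30.0
```

Call:
apply_moves(rows=[[0.6, 5, 0, 0, 0, 0, 12], [0.4, 3, 0, 0, 0, 0, 12], [0.1, 1, 0, 0, 0, 0, 12]])

```text
t: 16.58
tool_pos: [0.4841, -0.1021, 0.0525]
orientation: [-179.8, -0.0, 173.4]
contact_force: [-1.8, -5.7, 3.8]
gripper_width: 0.0208
grasp_force: 30.0
```

Call:
apply_moves(rows=[[0.1, 1, 0, 0, 0, 0, 12], [0.1, 1, 0, 0, 0, 0, 12]])

```text
t: 16.82
tool_pos: [0.4843, -0.1004, 0.0525]
orientation: [-179.8, 0.0, 173.4]
contact_force: [-2.0, -5.7, 4.1]
gripper_width: 0.0208
grasp_force: 30.0
```

Call:
apply_moves(rows=[[0.1, 1, 0, 0, 0, 0, 12], [0.1, 1, 0, 0, 0, 0, 12]])

```text
t: 17.08
tool_pos: [0.4845, -0.0984, 0.0525]
orientation: [-179.8, 0.0, 173.4]
contact_force: [-2.9, -4.8, 4.3]
gripper_width: 0.0211
grasp_force: 30.0
```

Call:
apply_moves(rows=[[0.1, 1, 0, 0, 0, 0, 12], [0.1, 1, 0, 0, 0, 0, 12]])

```text
t: 17.32
tool_pos: [0.4847, -0.0964, 0.0525]
orientation: [-179.8, 0.0, 173.4]
contact_force: [-2.1, -5.0, 4.6]
gripper_width: 0.0214
grasp_force: 30.0
```

Call:
apply_moves(rows=[[0.1, 1, 0, 0, 0, 0, 12], [0.1, 0.5, 0, 0, 0, 0, 12]])

```text
t: 17.58
tool_pos: [0.4849, -0.095, 0.0525]
orientation: [-179.8, 0.0, 173.4]
contact_force: [-2.4, -5.2, 4.2]
gripper_width: 0.021
grasp_force: 30.0
```

Call:
apply_moves(rows=[[0.1, 0.5, 0, 0, 0, 0, 12], [0.1, 0.5, 0, 0, 0, 0, 12]])

```text
t: 17.82
tool_pos: [0.4851, -0.0933, 0.0525]
orientation: [-179.9, 0.0, 173.3]
contact_force: [-2.3, -2.1, 4.6]
gripper_width: 0.0212
grasp_force: 30.0
```

Call:
apply_moves(rows=[[0.1, 0.5, 0, 0, 0, 0, 12], [0.1, 0.5, 0, 0, 0, 0, 12]])

```text
t: 18.08
tool_pos: [0.4854, -0.091, 0.0525]
orientation: [180.0, -0.0, 173.3]
contact_force: [-1.8, -1.1, 5.8]
gripper_width: 0.0215
grasp_force: 30.0
```

Call:
apply_moves(rows=[[0.1, 0.5, 0, 0, 0, 0, 12], [0.1, 0.5, 0, 0, 0, 0, 12]])

```text
t: 18.32
tool_pos: [0.4856, -0.0893, 0.0525]
orientation: [179.9, -0.0, 173.3]
contact_force: [-2.0, 0.7, 5.5]
gripper_width: 0.0214
grasp_force: 30.0
```

Call:
apply_moves(rows=[[0, 0.5, 0, 0, 0, 0, 12], [0, 0, 0, 0, 0, 0, 12]])

```text
t: 18.58
tool_pos: [0.4857, -0.0888, 0.0525]
orientation: [179.9, -0.0, 173.3]
contact_force: [-1.5, 1.2, 5.0]
gripper_width: 0.0212
grasp_force: 30.0
```

Call:
apply_moves(rows=[[0.1, 0.5, 0, 0, 0, 0, 12], [0, 0, 0, 0, 0, 0, 12]])

```text
t: 18.82
tool_pos: [0.4857, -0.0886, 0.0525]
orientation: [179.9, -0.0, 173.3]
contact_force: [-1.1, -0.6, 5.8]
gripper_width: 0.0216
grasp_force: 30.0
```

Call:
apply_moves(rows=[[0, 0.5, 0, 0, 0, 0, 12], [0, 0, 0, 0, 0, 0, 12]])

```text
t: 19.08
tool_pos: [0.4857, -0.0886, 0.0525]
orientation: [180.0, -0.0, 173.3]
contact_force: [-1.8, -1.0, 5.4]
gripper_width: 0.0214
grasp_force: 30.0
```

Call:
apply_moves(rows=[[0.1, 0.7, 0, 0, 0, 0, 12], [0, 0, 0, 0, 0, 0, 12]])

```text
t: 19.32
tool_pos: [0.4857, -0.0884, 0.0525]
orientation: [-180.0, -0.0, 173.3]
contact_force: [-1.9, -3.0, 5.0]
gripper_width: 0.0212
grasp_force: 30.0
```

Call:
apply_moves(rows=[[0.1, 0.7, 0, 0, 0, 0, 12], [0, 0, 0, 0, 0, 0, 12]])

```text
t: 19.58
tool_pos: [0.4857, -0.0883, 0.0525]
orientation: [-179.9, -0.0, 173.4]
contact_force: [-3.2, -4.9, 5.4]
gripper_width: 0.0208
grasp_force: 30.0
```

Call:
apply_moves(rows=[[0.1, 0.7, 0, 0, 0, 0, 12], [0, 0, 0, 0, 0, 0, 12]])

```text
t: 19.82
tool_pos: [0.4858, -0.0882, 0.0525]
orientation: [-179.8, -0.0, 173.4]
contact_force: [-2.9, -6.7, 5.3]
gripper_width: 0.0214
grasp_force: 30.0
```

Call:
apply_moves(rows=[[0.1, 0.7, 0, 0, 0, 0, 12], [0, 0, 0, 0, 0, 0, 12]])

```text
t: 20.08
tool_pos: [0.4858, -0.088, 0.0525]
orientation: [-179.8, -0.0, 173.4]
contact_force: [-2.7, -8.3, 5.0]
gripper_width: 0.0215
grasp_force: 30.0
```

Held at 8.3 N, above the 5 N drag seen on the flat, so the ball is in the notch. I'll take the push off and check.

Call:
apply_moves(rows=[[-0.1, -1.2, 0, 0, 0, 0, 12], [-0.1, -1.2, 0, 0, 0, 0, 12], [0, 0, 0, 0, 0, 0, 12], [0, 0, 0, 0, 0, 0, 12], [0, 0, 0, 0, 0, 0, 12]])

```text
t: 20.7
tool_pos: [0.4857, -0.0884, 0.0525]
orientation: [-180.0, -0.0, 173.3]
contact_force: [-1.9, -2.1, 4.9]
gripper_width: 0.0215
grasp_force: 30.0
```

```bash
python3 - <<'E'
from h import *
q=r.read_camera("scene")
s=r.read_state();print(s["tool_pos"],s["contact_force"],s["grasp_force"])
save(q,"z.png",(170,80,310,220),4)
E
```

```text
[ 0.48573402 -0.08838012  0.0524827 ] [-2.31116749 -3.28261395  4.69209033] 30.001132262405008
```

View pics/z.png

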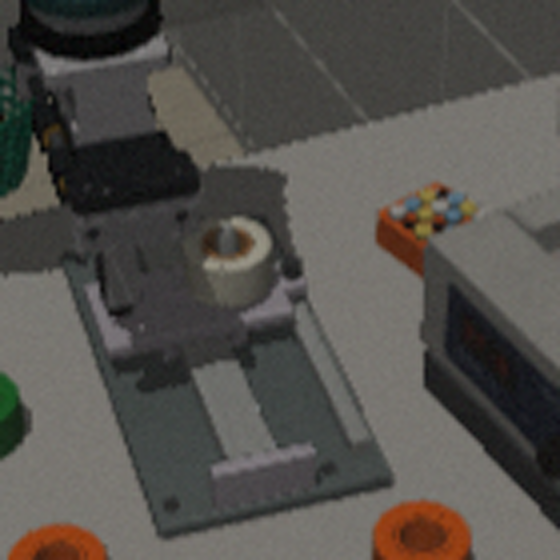

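The roll sits on its seat (235,260) with the carriage at the notch and the knob held. One small relaxation, then hand in.

Call:
apply_moves(rows=[[0, -0.7, 0, 0, 0, 0, 12], [0, 0, 0, 0, 0, 0, 12], [0, 0, 0, 0, 0, 0, 12], [0, 0, 0, 0, 0, 0, 12]])

```text
t: 21.25
tool_pos: [0.4857, -0.0885, 0.0525]
orientation: [180.0, -0.0, 173.3]
contact_force: [-2.1, -0.3, 5.5]
gripper_width: 0.0211
grasp_force: 30.0
```

```bash
python3 - <<'E'
from h import *
s=r.read_state();print(s["tool_pos"],s["contact_force"],s["grasp_force"])
print(r.finish_job())
E
```

```text
[ 0.48569751 -0.08848026  0.05245493] [-2.09979976 -0.27448528  5.47534429] 30.001310552470386
the job is handed in; nothing more can be done
None
```

I handed the job in at about 21 s (no verdict came back): the label roll sits flat on the carriage's seat, and the carriage held against an 8 N push about 100 mm along the rail, as it would in its notch, with the knob still gripped at 30 N.

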